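# Check a bushing bore with a double-ended plug gauge

## Task

Check the bore of the bushing in the holder with the plug gauge that lies in its rest. The bushing's slide was left up to about a centimetre to one side or the other, so feel for the bore: slide the long go end in until its collar sits against the face and keep a light push on it for a moment; then draw it out, turn the gauge round, put the short end's pilot nose into the same bore and press lightly for about a second to confirm that the thick no-go part is refused. Finally lay the gauge back in both notches of its rest and let go; press only gently, do not drop the gauge, and leave the clamp, the blank flange and the vial where they are.

Things in the scene. Friction and masses are not known exactly. Their poses are not given: they have to be found in the camera images.
- plug_gauge: Loose steel plug gauge, 142 mm long, 0.15-0.3 kg, balanced at its middle. Origin on its axis in the middle of the handle; x along the axis to the go end. Handle: dark square bar 18 x 18 mm, x -45 to +45; grip its side faces (y = -9, +9) within 20 mm of the middle. Collar, 32 mm diameter, x 45 to 49, then the go plug; no-go end at -x. It starts level in the rest, go end to the rest's +x, z up.
- go_tip (a point): Centre of the front face of the gauge's go plug (x = +79 mm on the gauge; axes as the gauge). Go plug: 22.5 mm diameter, 30 mm long from the collar; its last 2.5 mm taper to 20 mm diameter.
- nogo_tip (a point): Centre of the front face of the pilot nose at the no-go end (x = -63 mm on the gauge; axes as the gauge). No-go part: 27 mm diameter, 12 mm long, x -45 to -57; then the pilot nose, 20 mm diameter, 6 mm long, which does fit the bore and so shows where it is; the 27 mm part does not fit.
- bushing_holder: Fixed holder: base plate 130 mm wide, 12 mm high, x -35 to +55 mm, two cheeks, and between them a block 40 x 44 mm, top 90 mm up, on a stiff cross slide (does not give). Origin on the worktop, z up. The block has a level 24 mm through bore along x, 65 mm up; the gauge enters by the -x face, moving to +x. The block, with its bore, stands anywhere from y = -12 to +12 mm (not reported).
- holder_face (a point): Point in the block's -x face plane (20 mm in front of the holder's origin), 65 mm up as the bore, on the holder's middle line; axes as the holder, +x leads into the bore. The bore's centre lies -12 to +12 mm along y from here. Go end fully home: collar on this face, go_tip 30 mm past it. No-go refused: nogo_tip in the bore, 6 mm past it.
- gauge_rest: Fixed grey rest, foot 104 x 56 x 10 mm; two notched posts 9 mm thick at x = -36 and +36 mm, 63 mm free between them for the fingers. Origin on the worktop under its middle, z up; the gauge's handle lies along x in both notches. Notch floor 46 mm up, 20 mm wide; its cheeks lean outward 25 degrees and end 62 mm up.
- rest_seat (a point): Where the middle of the gauge's handle lies in the rest (55 mm up); axes as the rest. Between collar and no-go plug the gauge has 4 mm of play either way along x.
- kf_clamp: Loose bystander: hinged vacuum clamp, 55 x 66 x 16 mm, lying flat. Origin under its middle.
- blank_flange: Loose bystander: round steel blank flange, 40 mm diameter, 10 mm high, lying flat. Origin under its middle.
- vial_2: Loose bystander: standing glass vial with a black cap, 21 mm diameter, 60 mm high. Origin under its middle.

How it is judged (in metres and radians):
On the way, in this order (a step that is already met when the one before it is completed fails the run):
1. the go end is fully in the bore, its collar held lightly against the face (at least 3 N) (x of go_tip in the frame of holder_face between 0.0285 and 0.032 m and angle between the x axis of plug_gauge and the x axis of bushing_holder, either way round below 0.08 rad and contact force between plug_gauge and bushing_holder above 3 N and y of go_tip in the frame of holder_face between -0.018 and 0.018 m and z of go_tip in the frame of holder_face between -0.005 and 0.005 m), for 0.2 s.
2. the no-go end's pilot nose is in the bore and its thick part is pressed on the mouth (at least 3 N) and refused (x of nogo_tip in the frame of holder_face between 0.0045 and 0.0085 m and angle between the x axis of plug_gauge and the x axis of bushing_holder, either way round below 0.08 rad and contact force between plug_gauge and bushing_holder above 3 N and y of nogo_tip in the frame of holder_face between -0.018 and 0.018 m and z of nogo_tip in the frame of holder_face between -0.005 and 0.005 m), for 0.3 s.
At the end, for the whole second after the job is handed in: The gauge lies at rest and released in both notches of its rest, either way round: handle middle within 8 mm along and 4 mm across of the seat, within 3 mm of seat height, axis within 0.08 rad of the rest's (x of plug_gauge in the frame of rest_seat between -0.008 and 0.008 m and y of plug_gauge in the frame of rest_seat between -0.004 and 0.004 m and z of plug_gauge in the frame of rest_seat between -0.003 and 0.003 m and angle between the x axis of plug_gauge and the x axis of gauge_rest, either way round below 0.08 rad and linear speed of plug_gauge below 0.02 m/s); the robot touches nothing.
It fails at once if the gauge is pushed against the bushing or its holder with more than 25 N (contact force between plug_gauge and bushing_holder above 25 N).
It fails at once if the gauge strikes its rest with more than 25 N (contact force between plug_gauge and gauge_rest above 25 N).
It fails at once if the gauge is dropped (height (world z) of plug_gauge below 0.035 m).
It fails at once if a bystander (clamp, blank flange or vial) is shifted by more than 15 mm (distance of any of kf_clamp, blank_flange, vial_2 from where it was at the start of the episode above 0.015 m).
It also fails if it takes over 72 s, if anything falls off the work surface, if the arm or the gripper's body presses on something with over 40 N, if the wrist force passes 120 N, or if a joint passes its speed limit or range.

## Robot

A 6-joint arm with a two-finger parallel gripper is mounted at the origin on a cart in front of the work surface, level with it; the furniture and walls round the work are solid. World frame = base frame: x ahead of the robot, y to its left, z up, the work surface at z = 0. Lengths are in m, angles in degrees, forces in N, time in s.
With the tool pointing down it reaches from about 0.4 to 0.825 m from the base axis. Payload 7 kg.
Tool frame: the origin (TCP) lies between the finger pads; the fingertips stand ctrl.nose_length ahead of it and the grasp point (between the pads) lies 2 mm behind it (ctrl.nose_length is the distance from the TCP to the fingertips, in m); z points along the fingers, y is the line along which they close (so a half turn about z gives the same grasp; the last joint's range is limited). The gripper opens to 88 mm and grips with 3 to 60 N. Pads are 19 mm wide; open, the fingers measure 130 mm over their backs; the gripper's body (78 mm by 193 mm) begins 47 mm behind the grasp point.
Start: joints at [91.45, 20.546, 0.682, 0, -70.136, -16.507], TCP at [0.175, 0.652, 0.244] pointing down, gripper open.
Joint ranges: [-176.03, 176.03], [-82.01, 121.73], [-58.28, 71.71], [-173.87, 95.51], [-174.79, -0.11], [-173.66, 173.66]. Speed limits (degrees/s): [136.94, 136.94, 172.46, 180, 180, 180].

## Interface

Orientations are given as [roll, pitch, yaw] about the fixed x, y, z axes, in that order (R = Rz(yaw) Ry(pitch) Rx(roll)).
In Python, from plant import ctrl gives the robot as it stands.
- The arm moves only by the tool apply_moves, never from a script. Its argument "commands" is a list of rows, each a list of 3 entries, a list of its own where there are three numbers: the shift along the world's x, y, z in cm, then the turn about the world's z in rad, then the closure, from 0 (fully open) to 1 (shut). In form: [[[x, y, z], turn, jaw], ...]. A call has 1 to 20 rows; each row is the pose to reach, as a shift and turn from the pose commanded when the call began; what a row does not reach only later rows make up. A row lasts 1/12 s, in which the tool goes at most 41.7 mm and 7.16 degrees, less where a joint would pass 70% of its speed; a pose out of reach is approached as far as the arm can. A call with a gripper value outside its range is refused whole. The fingers move at their own pace and stop on an object; the grip force is fixed at half the most. Time passes only in rows, so rows that repeat a pose let the fingers close. It gives the time, the measured TCP pose, the force, the opening and the grip force at its end, in the units of the state.
- ctrl.get_obs(): the state, without advancing time (a new reading comes with each control period).
- ctrl.snapshot(name): name is "scene" or "top" or "wrist"; returns a dict with "img" (480x640x3 uint8, red, green, blue), "fx", "fy", "cx", "cy" (pixels), "dist_coeffs" ([k1, k2, p1, p2, k3] as OpenCV has them; the pictures are not rectified), "T" (4x4, takes a point from camera to world coordinates). Camera axes: x right, y up, looking along -z (the intrinsics and any distortion apply to the point x, -y, -z); pixel columns grow to the right and rows downward; lengths in m; the calibration is good to about 2 mm. A picture is of the moment at which its call begins. There is no depth.
- ctrl.close_job(): hands the job in; it is judged then, once.
Trained networks look in a picture, given as the dict that the camera call returned (one of the last four; its "shot" number tells which), for a name from the list of things; names that differ only in an ending like _2 or _b are one class to them, and where a whole thing is asked for, a point or a joint stands for the part that bears it (a point fixed in the world has none). Each returns a list of dicts, best first, with "score" (0 to 1); they miss things now and then, are a little off and sometimes report something else, mostly with a low value. They report only what shows in the picture. A call takes as long as a camera call.
- ctrl.search_frame(picture, target): "at" ([column, row] in pixels, amid what is visible of it).
- ctrl.spot_point(picture, target): "at" ([column, row] in pixels: a listed point, or the origin of a listed thing).
The state is a dict: "clock": time; "joint_pos": joint angles; "qvel": joint speeds; "tau": joint torques, N m; "tool_pos": TCP position; "orientation": TCP orientation; "force": force on the tool from outside, world axes, zero at the start; "moment": the same for the moment, N m; "opening": finger opening in m; "gripper_force": force on a finger pad.
Only numpy, scipy, OpenCV 4.12 (cv2) and the standard library are available. Lean on these libraries where they do the work, as an engineer would, in place of code of your own. Each camera call takes 0.05 s, during which the arm holds its last target. There are 200 camera calls.

## Working session

There is one attempt and no reset: what is moved stays moved. The work goes in short steps, Python scripts to look and compute and a tool call to move; the robot and the scene stay as the last step left them, time stands still between calls to the robot, and variables do not carry over. Pictures are saved under pics/ and viewed, at most 10 in all, crops included, and the job is handed in when it is done.

Besides the shell and the picture viewer there is one more tool, called after "Request:" by a JSON object that holds its "fn" and its "kwargs". apply_moves: Moves the arm, as the interface text tells. Its arguments: {"type":"object","properties":{"commands":{"type":"array"}},"required":["commands"]}

```bash
mkdir -p pics
cat > h.py <<'E'
import numpy as np, cv2
from plant import ctrl
def ray(p,uv):
    K=np.array([[p["fx"],0,p["cx"]],[0,p["fy"],p["cy"]],[0,0,1.]])
    n=cv2.undistortPoints(np.array([[uv]],float),K,np.array(p["dist_coeffs"],float))[0,0]
    T=np.array(p["T"]); d=T[:3,:3]@np.array([n[0],-n[1],-1.]); return T[:3,3],d
def at_z(p,uv,z):
    o,d=ray(p,uv); return o+d*(z-o[2])/d[2]
def proj(p,X):
    T=np.array(p["T"]); c=T[:3,:3].T@(np.array(X)-T[:3,3]); 
    K=np.array([[p["fx"],0,p["cx"]],[0,p["fy"],p["cy"]],[0,0,1.]])
    q=np.array([c[0],-c[1],-c[2]])
    return cv2.projectPoints(q[None],np.zeros(3),np.zeros(3),K,np.array(p["dist_coeffs"],float))[0][0,0]
def save(p,n): cv2.imwrite("pics/"+n,cv2.cvtColor(p["img"],cv2.COLOR_RGB2BGR))
H=dict(plug_gauge=.055,go_tip=.055,nogo_tip=.055,bushing_holder=0,holder_face=.065,gauge_rest=0,rest_seat=.055,kf_clamp=0,blank_flange=0,vial_2=0)
E
python3 - <<'E'
from h import *
np.set_printoptions(precision=4,suppress=True)
o=ctrl.get_obs(); print(o["tool_pos"],o["orientation"],o["opening"],ctrl.nose_length,o["force"])
for n in ("top","scene","wrist"):
    p=ctrl.snapshot(n); save(p,n+"0.png"); print(n,np.array(p["T"])[:3,3])
    for k,z in H.items():
        r=ctrl.spot_point(p,k)
        for d in r[:2]: print(k,np.round(d["at"],1),round(d["score"],2),at_z(p,d["at"],z))
E
```

```text
[0.1753 0.6513 0.2426] [179.9043  -0.0088 -15.066 ] 0.0876701013992413 0.017 [-0.343  -0.1582 -0.1178]
top [0.514  0.0258 1.1704]
plug_gauge [224.3 246.6] 0.88 [0.6523 0.2323 0.055 ]
plug_gauge [446.2 283. ] 0.3 [ 0.5827 -0.1719  0.055 ]
go_tip [187.2 234.5] 0.83 [0.6754 0.3012 0.055 ]
nogo_tip [256.7 263.2] 0.71 [0.6212 0.1723 0.055 ]
bushing_holder [443.6 274.7] 0.61 [ 0.6018 -0.1772  0.    ]
holder_face [447.5 281.8] 0.65 [ 0.5842 -0.1725  0.065 ]
holder_face [228.3 256.4] 0.22 [0.6331 0.2229 0.065 ]
gauge_rest [231.9 255.1] 0.8 [0.6425 0.2275 0.    ]
rest_seat [227.5 251.7] 0.89 [0.6428 0.2263 0.055 ]
kf_clamp [347. 189.] 0.76 [0.7702 0.0044 0.    ]
blank_flange [344.5 296.8] 0.76 [0.561  0.0114 0.    ]
vial_2 [425.5 187.9] 0.45 [ 0.7706 -0.1476  0.    ]
scene [0.347  0.6547 0.8599]
plug_gauge [275. 343.] 0.91 [0.6458 0.2318 0.055 ]
go_tip [238.9 371.6] 0.81 [0.6707 0.3044 0.055 ]
nogo_tip [313.5 202. ] 0.7 [ 0.7446 -0.0997  0.055 ]
nogo_tip [304.9 321.7] 0.62 [0.6214 0.1715 0.055 ]
bushing_holder [385.7 219.9] 0.87 [ 0.6085 -0.171   0.    ]
bushing_holder [377.4 285.3] 0.39 [ 0.5551  0.0007 -0.    ]
gauge_rest [281.2 361.4] 0.59 [0.6381 0.2303 0.    ]
rest_seat [276.  341.4] 0.64 [0.6459 0.2283 0.055 ]
rest_seat [303.  321.5] 0.47 [0.6245 0.1727 0.055 ]
kf_clamp [281.8 249.3] 0.89 [0.7654 0.0025 0.    ]
blank_flange [373.6 288.3] 0.51 [0.5587 0.0107 0.    ]
vial_2 [312.2 207.3] 0.48 [ 0.7666 -0.135   0.    ]
wrist [0.2548 0.6305 0.3843]
```

View pics/top0.png

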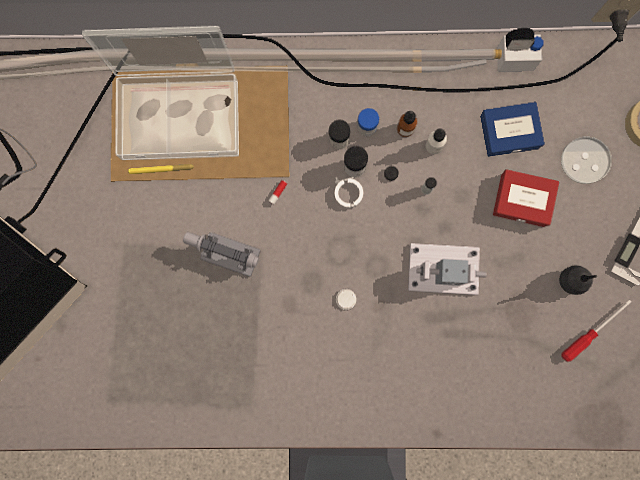

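View pics/scene0.png

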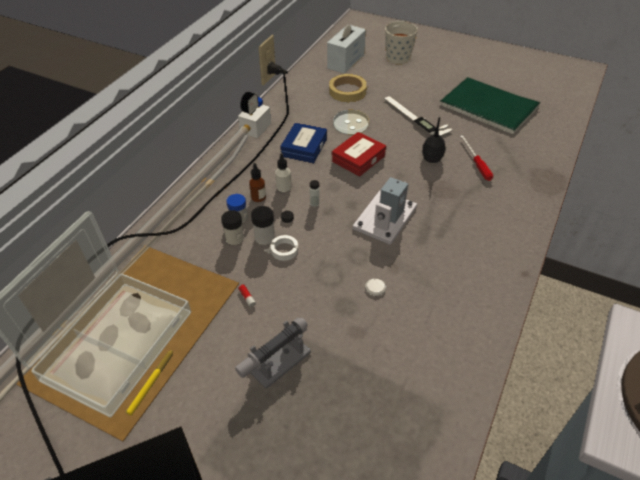

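The top view shows the gauge in its rest, with the go tip at (187,234) and the no-go end at (257,263), so its yaw is about 68°. The holder is at (444,271) with its entry face towards the robot. The scene view agrees: gauge at (275,343), holder at (386,218). I'll move above the rest, staying clear of the black box.

Request:
{"fn": "apply_moves", "kwargs": {"commands": [[[4,-9,4],0.1,0],[[8,-18,4],0.3,0],[[10,-25,4],0.5,0],[[10,-25,4],0.6,0],[[10,-25,4],0.7,0],[[10,-25,4],0.8,0],[[46.5,-42,2],1.45,0],[[46.5,-42,2],1.45,0],[[46.5,-42,2],1.45,0],[[46.5,-42,2],1.45,0],[[46.5,-42,2],1.45,0],[[46.5,-42,2],1.45,0],[[46.5,-42,2],1.45,0],[[46.5,-42,2],1.45,0],[[46.5,-42,2],1.45,0],[[46.5,-42,2],1.45,0],[[46.5,-42,2],1.45,0],[[46.5,-42,2],1.45,0],[[46.5,-42,2],1.45,0]]}}

```text
clock: 3.23
tool_pos: [0.6416, 0.2302, 0.2621]
orientation: [-179.9, 0.1, 67.8]
force: [-0.1, 0.2, -0.2]
opening: 0.0879
gripper_force: 0.0
```

```bash
cat > look.py <<'E'
from h import *
import sys
np.set_printoptions(precision=4,suppress=True)
o=ctrl.get_obs(); print(o["clock"],o["tool_pos"],o["orientation"],o["opening"],o["force"],np.round(o["joint_pos"],1))
tag=sys.argv[1]
for n in sys.argv[2].split(","):
    p=ctrl.snapshot(n); save(p,n+tag+".png"); print(n,np.array(p["T"])[:3,3])
    for k in sys.argv[3].split(","):
        r=ctrl.spot_point(p,k)
        for d in r[:2]: print(k,np.round(d["at"],1),round(d["score"],2),at_z(p,d["at"],H[k]))
E
python3 look.py 1 wrist,top plug_gauge,go_tip,nogo_tip,rest_seat,gauge_rest,holder_face,bushing_holder
```

```text
3.2333 [0.6416 0.2302 0.2621] [-179.9389    0.095    67.8415] 0.08785411491771301 [-0.0889  0.2363 -0.2405] [ 36.1  20.7   3.3  -0.  -72.7 121.8]
wrist [0.6739 0.3044 0.4027]
plug_gauge [326.8 213.9] 0.74 [0.6453 0.2328 0.055 ]
go_tip [324.7 137.1] 0.85 [0.6723 0.3046 0.055 ]
nogo_tip [328.8 269.4] 0.93 [0.624  0.1745 0.055 ]
rest_seat [326.7 216.7] 0.82 [0.6441 0.2301 0.055 ]
gauge_rest [331.  205.6] 0.55 [0.6493 0.229  0.    ]
holder_face [472.6 327.3] 0.42 [0.7496 0.0515 0.065 ]
top [0.514  0.0258 1.1704]
plug_gauge [225.8 250.4] 0.83 [0.6453 0.2294 0.055 ]
nogo_tip [255.8 262.6] 0.82 [0.6223 0.174  0.055 ]
nogo_tip [229.3 256.3] 0.55 [0.6343 0.2228 0.055 ]
rest_seat [227.5 251. ] 0.82 [0.6441 0.2263 0.055 ]
gauge_rest [229.4 257.4] 0.81 [0.6381 0.2323 0.    ]
gauge_rest [427.  187.2] 0.5 [ 0.7719 -0.1505  0.    ]
holder_face [255.7 262.6] 0.7 [0.6213 0.1728 0.065 ]
holder_face [228.4 253.5] 0.68 [0.6384 0.2228 0.065 ]
bushing_holder [443.9 272.9] 0.87 [ 0.6053 -0.1779  0.    ]
```

View pics/wrist1.png

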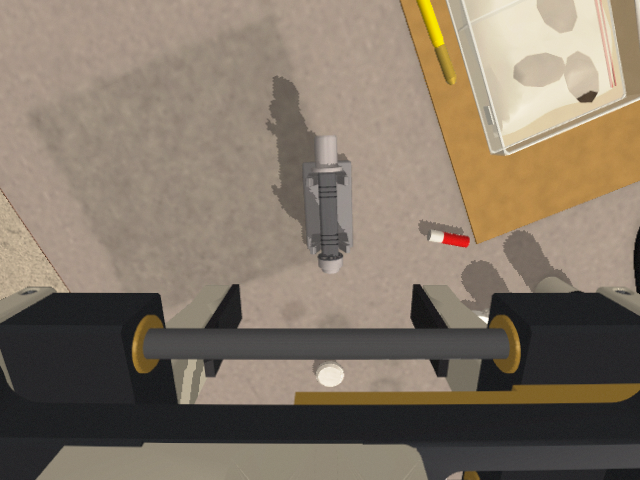

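The wrist view shows the gauge nearly vertical in the image, go tip at (325,137) and nose at (330,270), with the fingers straddling column 326. I'll go lower with a small correction and look once more.

Request:
{"fn": "apply_moves", "kwargs": {"commands": [[[0.3,0.1,-4],0.03,0],[[0.3,0.1,-8],0.03,0],[[0.3,0.1,-12],0.03,0],[[0.3,0.1,-13],0.03,0],[[0.3,0.1,-13],0.03,0],[[0.3,0.1,-13],0.03,0]]}}

```text
clock: 4.53
tool_pos: [0.6442, 0.233, 0.1347]
orientation: [179.9, 0.0, 69.8]
force: [0.4, 0.6, 0.0]
opening: 0.088
gripper_force: 0.0
```

```bash
python3 look.py 2 wrist plug_gauge,go_tip,nogo_tip,rest_seat
python3 - <<'E'
from h import *
p=ctrl.snapshot("wrist"); o=ctrl.get_obs(); t=np.array(o["tool_pos"]);y=np.radians(o["orientation"][2]);a=np.array([np.cos(y),np.sin(y),0])
for s in (-.06,0,.06,.079): 
    X=t+a*s; X[2]=.055; print(s,proj(p,X))
print(np.array(p["T"])[:3,:3], p["fx"],p["cx"],p["cy"],p["dist_coeffs"])
E
```

```text
4.5333 [0.6442 0.233  0.1347] [179.9464   0.0147  69.7681] 0.08799261932947146 [0.4104 0.6231 0.0266] [ 36.2  25.9  -5.8   0.1 -58.2 123.6]
wrist [0.6737 0.3081 0.2755]
plug_gauge [326.3 259. ] 0.64 [0.6464 0.2327 0.055 ]
go_tip [325.6 140.4] 0.62 [0.673  0.3062 0.055 ]
go_tip [326.5 261.9] 0.26 [0.6458 0.2306 0.055 ]
nogo_tip [326.6 338.1] 0.59 [0.6249 0.1739 0.055 ]
rest_seat [327.4 260.9] 0.9 [0.6466 0.2311 0.055 ]
-0.06 [323.02432171 335.40173727]
0 [322.7835844 259.6455676]
0.06 [322.51083751 171.57750111]
0.079 [322.41715594 140.74221905]
[[ 0.93802867  0.33184281  0.09991276]
 [-0.34655192  0.89652608  0.27593977]
 [ 0.00199423 -0.29346437  0.95596793]] 340.58445797281286 325.7892003880276 242.6682504241606 [-0.018655  0.        0.        0.        0.      ]
```

View pics/wrist2.png

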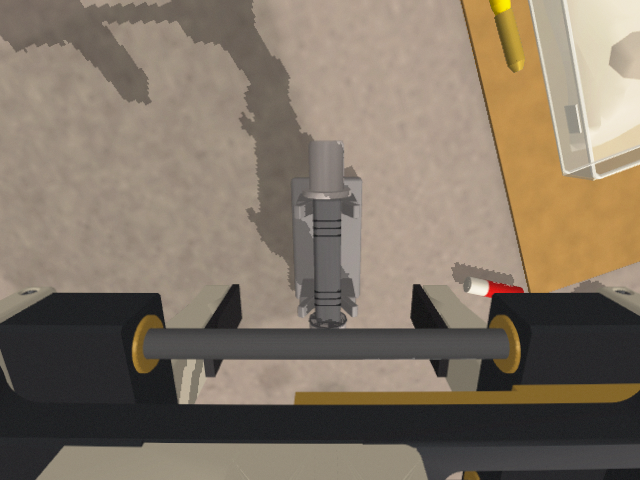

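The handle is at columns 314–341, centred on about 327. The finger midpoint is at 326.5, so the lateral error is about 0.5 mm. I'll descend and grip.

Request:
{"fn": "apply_moves", "kwargs": {"commands": [[[0.05,0,-3],0,0.3],[[0.05,0,-6],0,0.6],[[0.05,0,-7.5],0,0.72],[[0.05,0,-8.2],0,0.74],[[0.05,0,-8.2],0,0.74],[[0.05,0,-8.2],0,0.74],[[0.05,0,-8.2],0,0.77],[[0.05,0,-8.2],0,0.79],[[0.05,0,-8.2],0,0.82],[[0.05,0,-8.2],0,0.9],[[0.05,0,-8.2],0,1],[[0.05,0,-8.2],0,1],[[0.05,0,-8.2],0,1],[[0.05,0,-8.2],0,1]]}}

```text
clock: 6.0
tool_pos: [0.6442, 0.2329, 0.0521]
orientation: [180.0, -0.0, 69.8]
force: [-0.7, -0.2, 4.9]
opening: 0.018
gripper_force: 30.0
```

Gripped: opening is 18.0 mm. Next I lift, turn the gauge to yaw 0 and move in front of the holder.

Request:
{"fn": "apply_moves", "kwargs": {"commands": [[[0,0,0.5],0,1],[[0,0,2],0,1],[[0,0,5],0,1],[[0,0,9],0,1],[[-3,-3,12],-0.1,1],[[-5,-6,14],-0.2,1],[[-8,-10,14],-0.3,1],[[-11,-14,14],-0.4,1],[[-13,-18,14],-0.5,1],[[-15,-22,14],-0.6,1],[[-17,-26,14],-0.7,1],[[-18,-30,14],-0.8,1],[[-18,-34,14],-0.9,1],[[-18,-37,14],-1.0,1],[[-18,-39,14],-1.1,1],[[-18,-40.8,14],-1.218,1],[[-18,-40.8,14],-1.218,1],[[-18,-40.8,14],-1.218,1],[[-18,-40.8,14],-1.218,1]]}}

```text
clock: 7.58
tool_pos: [0.4634, -0.175, 0.1913]
orientation: [-180.0, 0.0, 0.0]
force: [0.4, 0.9, -2.0]
opening: 0.0182
gripper_force: 30.0
```

```bash
python3 look.py 3 wrist,scene go_tip,holder_face,bushing_holder,plug_gauge
```

```text
7.5833 [ 0.4634 -0.175   0.1913] [-179.9772    0.0383    0.0071] 0.018232471587440086 [ 0.3545  0.9132 -2.0003] [  2.1   6.  -25.8  -0.  -58.2  87.9]
wrist [ 0.5457 -0.1754  0.332 ]
go_tip [327.7 145.4] 0.94 [ 0.5393 -0.1768  0.055 ]
holder_face [322.   82.7] 0.65 [ 0.5831 -0.1726  0.065 ]
bushing_holder [324.5  66.1] 0.95 [ 0.6057 -0.1742  0.    ]
plug_gauge [324.  320.7] 0.96 [ 0.3845 -0.1736  0.055 ]
plug_gauge [127.9 120.6] 0.74 [ 0.5584 -0.0224  0.055 ]
scene [0.347  0.6547 0.8599]
go_tip [429.2 154.5] 0.85 [ 0.5838 -0.3529  0.055 ]
go_tip [274.8 344.7] 0.56 [0.6445 0.2348 0.055 ]
holder_face [401.  200.1] 0.77 [ 0.5827 -0.1753  0.065 ]
bushing_holder [386.1 220.1] 0.86 [ 0.6075 -0.1708 -0.    ]
```

View pics/wrist3.png

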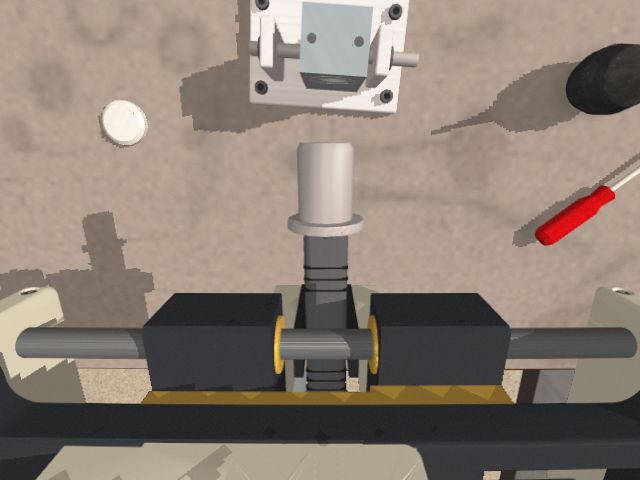

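The block's top-front edge runs from about (301,72) to (366,80), and the base front edge from (250,103) to (394,112). The holder is therefore turned about -3.6°. The plug axis is at column 326. I'll enlarge this area to measure.

Run:
```python
import cv2
im=cv2.imread("pics/wrist3.png")[0:150,230:430]
cv2.imwrite("pics/c3.png",cv2.resize(im,None,fx=4,fy=4,interpolation=cv2.INTER_CUBIC))
```

```text
(no output)
```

View pics/c3.png

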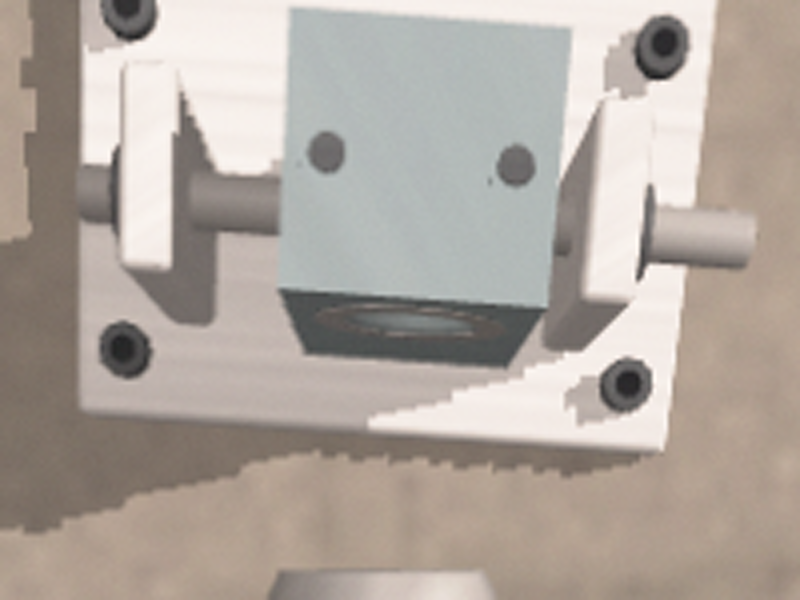

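The bore ellipse is at crop (411,321), which is pixel (332.7,80.2), with the block corners clearly visible around it. Now I compute positions from these.

Run:
```python
from h import *
np.set_printoptions(precision=4,suppress=True)
p=ctrl.snapshot("wrist"); o=ctrl.get_obs()
f=lambda u,v,z:at_z(p,(230+u/4,v/4),z)
FL,FR,BL,BR=f(281,291,.09),f(547,308,.09),f(290,9,.09),f(570,29,.09)
print(FL,FR,BL,BR); an=lambda a:np.degrees(np.arctan2(a[1],a[0]))
print("yaw",an(FL-FR)-90,an(BL-BR)-90,an(BL-FL),an(BR-FR),"sizes",np.linalg.norm(FL-FR),np.linalg.norm(BL-FL),np.linalg.norm(BR-FR))
print("front mid",(FL+FR)/2,"centre",(FL+FR+BL+BR)/4)
a,b=f(80,411,.012),f(663,451,.012); print("base",a,b,(a+b)/2,np.linalg.norm(a-b),an(a-b)-90)
print("bore",f(411,321,.065))
t=np.array(o["tool_pos"]); print("tcp",t)
z=t[2]+.002
print("tip img",at_z(p,(325.5,143),z+.01),at_z(p,(327.7,145.4),z), "plug edges mid", at_z(p,((297+353)/2,190),z))
for s in (0,.045,.079):print(s,proj(p,t+[s,0,.002]))
g=p["img"][:,:,:].mean(2)
for r in (160,180,200,250,270): 
    d=np.diff(g[r,280:370]); print(r,280+np.argsort(-abs(d))[:4]+.5)
```

```text
[ 0.5862 -0.1588  0.09  ] [ 0.5836 -0.202   0.09  ] [ 0.626 -0.161  0.09 ] [ 0.6233 -0.2042  0.09  ]
yaw -3.360604222643616 -3.5643505729788103 -3.195784962466782 -3.287202491944641 sizes 0.043247399892447566 0.0398678570498807 0.039713707446907665
front mid [ 0.5849 -0.1804  0.09  ] centre [ 0.6048 -0.1815  0.09  ]
base [ 0.5751 -0.1089  0.012 ] [ 0.5668 -0.2371  0.012 ] [ 0.571 -0.173  0.012] 0.12852151351650332 -3.7210938171274535
bore [ 0.5853 -0.1803  0.065 ]
tcp [ 0.4639 -0.175   0.1916]
tip img [ 0.5441 -0.1752  0.2036] [ 0.543  -0.1761  0.1936] plug edges mid [ 0.5255 -0.175   0.1936]
0 [325.1986 323.6859]
0.045 [325.0825 229.373 ]
0.079 [324.9811 145.6843]
160 [296.5 353.5 352.5 351.5]
180 [297.5 296.5 351.5 350.5]
200 [297.5 351.5 298.5 350.5]
250 [303.5 347.5 302.5 346.5]
270 [303.5 304.5 346.5 347.5]
```

Measurements agree: holder yaw is about -3.4° and the bore mouth is at (0.585, -0.180). Now down to bore height, with the tip about 12 mm short of the face.

Request:
{"fn": "apply_moves", "kwargs": {"commands": [[[0,0,-3],-0.03,1],[[0,0,-6],-0.06,1],[[0.5,0,-9],-0.06,1],[[1.5,0,-11.5],-0.06,1],[[2.5,0.03,-12.9],-0.06,1],[[3,0.03,-12.9],-0.06,1],[[3,0.03,-12.9],-0.06,1],[[3,0.03,-12.9],-0.06,1],[[3,0.03,-12.9],-0.06,1]]}}

```text
clock: 8.88
tool_pos: [0.4942, -0.1749, 0.0638]
orientation: [-180.0, -0.1, -3.5]
force: [0.1, 0.6, -0.4]
opening: 0.0178
gripper_force: 30.0
```

```bash
python3 look.py 4 wrist,scene go_tip,holder_face
python3 - <<'E'
from h import *
p=ctrl.snapshot("wrist");o=ctrl.get_obs();t=np.array(o["tool_pos"]);y=np.radians(o["orientation"][2]);a=np.array([np.cos(y),np.sin(y),0])
for n in ("wrist","scene"):
    p=ctrl.snapshot(n); print(n,proj(p,t+a*.079+[0,0,.0029]),proj(p,[.585,-.1804,.065]))
a=cv2.imread("pics/wrist4.png")[60:210,230:430]; b=cv2.imread("pics/scene4.png")[145:245,345:465]
a=cv2.resize(a,(560,420),interpolation=2); b=cv2.resize(b,(0,0),fx=6,fy=6,interpolation=2)[:, :]
cv2.imwrite("pics/c4.png",b); cv2.imwrite("pics/c4w.png",a)
E
```

```text
8.8833 [ 0.4942 -0.1749  0.0638] [-179.9929   -0.1019   -3.482 ] 0.017806870313487794 [ 0.0517  0.6353 -0.3751] [  2.   17.5 -31.1   0.  -41.3  84.5]
wrist [ 0.576  -0.1802  0.2047]
go_tip [324.4 143.9] 0.6 [ 0.5736 -0.1795  0.055 ]
holder_face [305.1 113.1] 0.63 [ 0.5856 -0.1728  0.065 ]
scene [0.347  0.6547 0.8599]
go_tip [408.5 198.4] 0.77 [ 0.5737 -0.1975  0.055 ]
holder_face [398.8 202.1] 0.97 [ 0.5845 -0.1678  0.065 ]
wrist [325.01155627 145.69014535] [324.82206551 112.4338489 ]
scene [406.41703031 199.92534453] [400.84793181 198.22287778]
```

View pics/c4.png

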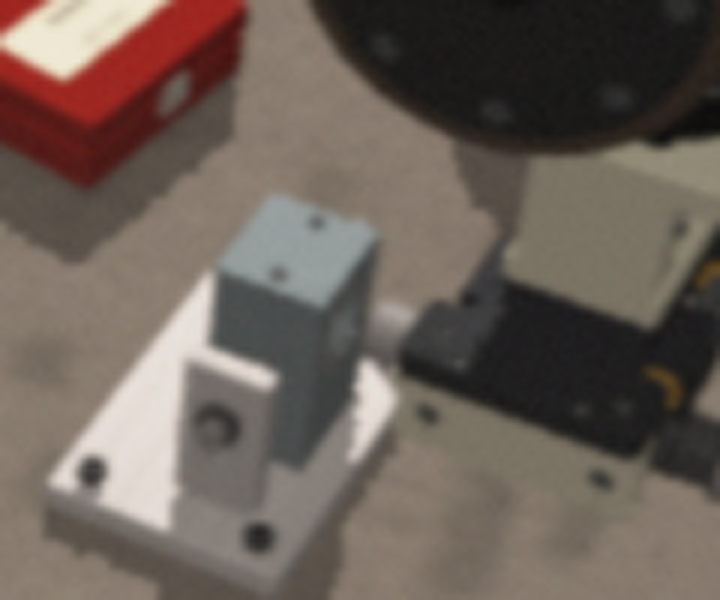

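In the scene crop the plug tip at about (385,330) is level with and in front of the bore at (345,330). I'll lower by 1.7 mm and advance gently to just past the mouth.

Request:
{"fn": "apply_moves", "kwargs": {"commands": [[[0.2,-0.01,-0.1],0,1],[[0.5,-0.03,-0.17],0,1],[[0.8,-0.05,-0.17],0,1],[[0.9,-0.055,-0.17],0,1],[[1.0,-0.06,-0.17],0,1],[[1.1,-0.066,-0.17],0,1],[[1.2,-0.072,-0.17],0,1],[[1.3,-0.078,-0.17],0,1],[[1.4,-0.084,-0.17],0,1],[[1.4,-0.084,-0.17],0,1]]}}

```text
clock: 10.17
tool_pos: [0.5078, -0.1757, 0.0609]
orientation: [-180.0, 0.0, -3.5]
force: [-1.0, 0.4, 0.2]
opening: 0.0178
gripper_force: 30.0
```

Request:
{"fn": "apply_moves", "kwargs": {"commands": [[[0,0,0.06],0,1],[[0.08,-0.005,0.06],0,1],[[0.16,-0.01,0.06],0,1],[[0.24,-0.015,0.06],0,1],[[0.32,-0.02,0.06],0,1],[[0.32,-0.02,0.06],0,1]]}}

```text
clock: 10.67
tool_pos: [0.5113, -0.1759, 0.0615]
orientation: [180.0, -0.0, -3.5]
force: [0.8, -0.8, -1.7]
opening: 0.0182
gripper_force: 30.0
```

Request:
{"fn": "apply_moves", "kwargs": {"commands": [[[0.08,-0.005,0],0,1],[[0.16,-0.01,0],0,1],[[0.24,-0.015,0],0,1],[[0.32,-0.02,0],0,1],[[0.4,-0.025,0],0,1],[[0.4,-0.025,0],0,1]]}}

```text
clock: 11.17
tool_pos: [0.5153, -0.1762, 0.0615]
orientation: [180.0, -0.0, -3.5]
force: [0.0, 1.2, -1.8]
opening: 0.018
gripper_force: 30.0
```

Run:
```python
from h import *
for i in range(3):
    p=ctrl.snapshot("wrist");o=ctrl.get_obs();print(o["tool_pos"],o["force"],o["moment"])
save(p,"wrist5.png");a=p["img"][60:210,230:430]
cv2.imwrite("pics/c5.png",cv2.cvtColor(cv2.resize(a,(800,600),interpolation=2),4))
```

```text
[ 0.51531319 -0.1762036   0.06150134] [-0.56550104  0.32597898 -1.121546  ] [ 0.15127364 -0.03842368 -0.02780217]
[ 0.5152844  -0.1761735   0.06149395] [ 0.01321177 -0.0053976  -1.08847041] [ 0.08784291 -0.11486008  0.01766275]
[ 0.51522657 -0.17619173  0.06149545] [-0.28020917  0.02769141 -1.69096501] [ 0.04702622 -0.10875964  0.01750956]
```

View pics/c5.png

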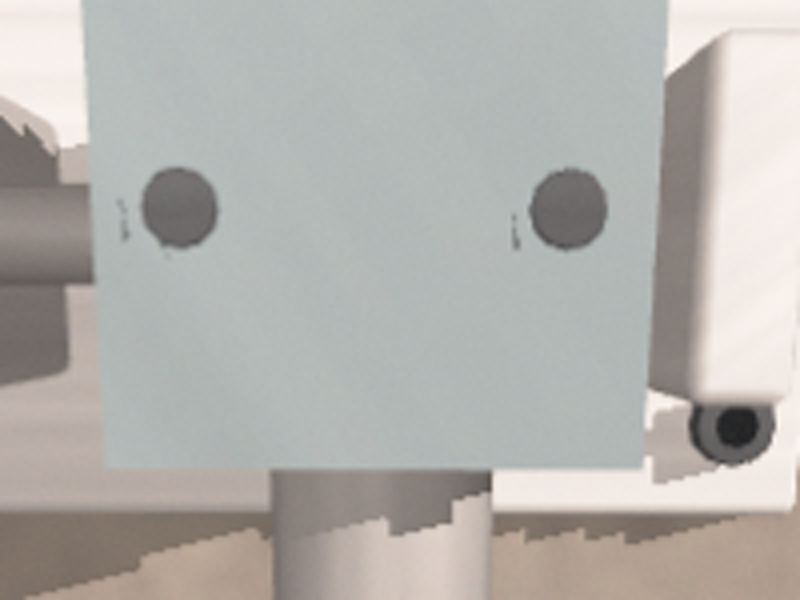

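The plug (crop columns 275–492) enters squarely under the block, and there is no contact force. Continue.

Request:
{"fn": "apply_moves", "kwargs": {"commands": [[[0.15,-0.009,0],0,1],[[0.3,-0.018,0],0,1],[[0.45,-0.027,0],0,1],[[0.6,-0.036,0],0,1],[[0.75,-0.045,0],0,1],[[0.9,-0.054,0],0,1],[[1.05,-0.063,0],0,1],[[1.05,-0.063,0],0,1]]}}

```text
clock: 11.98
tool_pos: [0.526, -0.1768, 0.0615]
orientation: [180.0, -0.0, -3.5]
force: [-0.6, -0.3, -0.4]
opening: 0.0175
gripper_force: 30.0
```

Request:
{"fn": "apply_moves", "kwargs": {"commands": [[[0.1,-0.006,0],0,1],[[0.2,-0.012,0],0,1],[[0.3,-0.018,0],0,1],[[0.4,-0.024,0],0,1],[[0.5,-0.03,0],0,1],[[0.6,-0.036,0],0,1],[[0.7,-0.042,0],0,1],[[0.75,-0.045,0],0,1],[[0.8,-0.048,0],0,1],[[0.85,-0.051,0],0,1],[[0.85,-0.051,0],0,1]]}}

```text
clock: 12.9
tool_pos: [0.5342, -0.1773, 0.0614]
orientation: [180.0, -0.0, -3.5]
force: [1.1, 1.7, -0.8]
opening: 0.0176
gripper_force: 30.0
```

Request:
{"fn": "apply_moves", "kwargs": {"commands": [[[0.05,-0.003,0],0,1],[[0.1,-0.006,0],0,1],[[0.15,-0.009,0],0,1],[[0.15,-0.009,0],0,1]]}}

```text
clock: 13.23
tool_pos: [0.5346, -0.1774, 0.0613]
orientation: [-180.0, 0.1, -3.5]
force: [-4.8, 2.7, 2.4]
opening: 0.0175
gripper_force: 30.0
```

Request:
{"fn": "apply_moves", "kwargs": {"commands": [[[0.03,-0.002,0],0,1],[[0.06,-0.004,0],0,1],[[0.08,-0.005,0],0,1],[[0.08,-0.005,0],0,1]]}}

```text
clock: 13.57
tool_pos: [0.5346, -0.1773, 0.0612]
orientation: [-180.0, 0.2, -3.5]
force: [-7.2, 2.4, 4.7]
opening: 0.018
gripper_force: 30.0
```

Request:
{"fn": "apply_moves", "kwargs": {"commands": [[[0.04,-0.002,0],0,1],[[0.06,-0.004,0],0,1],[[0.06,-0.004,0],0,1],[[0.06,-0.004,0],0,1],[[0.06,-0.004,0],0,1]]}}

```text
clock: 13.98
tool_pos: [0.5346, -0.1774, 0.0612]
orientation: [-180.0, 0.2, -3.5]
force: [-8.5, 4.0, 5.9]
opening: 0.0175
gripper_force: 30.0
```

Run:
```python
from h import *
p=ctrl.snapshot("wrist");o=ctrl.get_obs();print(o["tool_pos"],o["force"],o["orientation"])
save(p,"wrist6.png");a=p["img"][60:260,210:450]
cv2.imwrite("pics/c6.png",cv2.cvtColor(cv2.resize(a,(720,600),interpolation=2),4))
```

```text
[ 0.5345645  -0.1773814   0.06117485] [-8.97797543  3.50328911  5.88392373] [-179.98709267    0.23478894   -3.51625932]
```

View pics/c6.png

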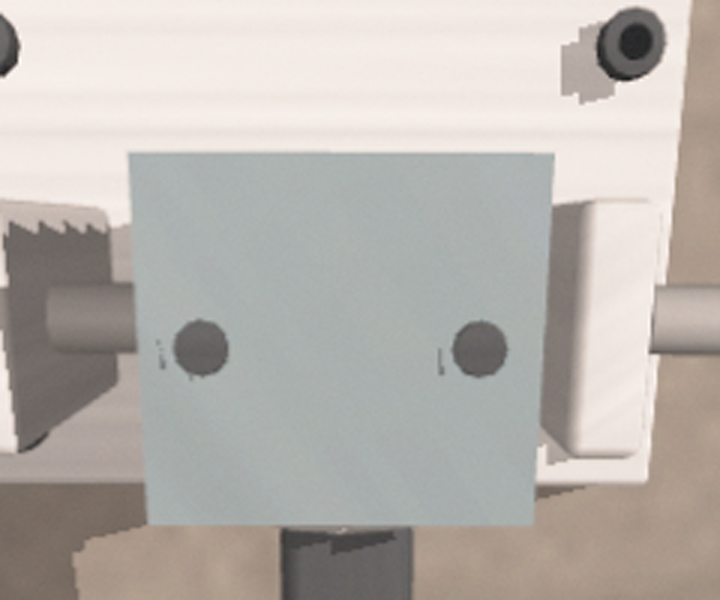

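The view shows the handle ending right at the block face (crop row 527), so the collar is home, held with 8–9 N. Draw out along the bore axis.

Request:
{"fn": "apply_moves", "kwargs": {"commands": [[[-0.1,0.01,0],0,1],[[-0.2,0.012,0],0,1],[[-0.4,0.024,0],0,1],[[-0.8,0.05,0],0,1],[[-1.4,0.084,0],0,1],[[-2.1,0.126,0],0,1],[[-2.8,0.168,0],0,1],[[-3.5,0.21,0],0,1],[[-5,0.3,0],0,1],[[-7,0.42,0],0,1],[[-9,0.54,0],0,1],[[-9.5,0.57,0],0,1],[[-9.5,0.57,0],0,1]]}}

```text
clock: 15.12
tool_pos: [0.4399, -0.1718, 0.0616]
orientation: [-180.0, 0.0, -3.5]
force: [-0.4, 0.3, -1.9]
opening: 0.0178
gripper_force: 30.0
```

Request:
{"fn": "apply_moves", "kwargs": {"commands": [[[0,0,0],-0.12,1],[[0,0,0],-0.24,1],[[0,0,0],-0.36,1],[[0,0,0],-0.48,1],[[0,0,0],-0.6,1],[[0,0,0],-0.72,1],[[0,0,0],-0.84,1],[[0,0,0],-0.96,1],[[0,0,0],-1.08,1],[[0,0,0],-1.2,1],[[0,0,0],-1.32,1],[[0,0,0],-1.44,1],[[0,0,0],-1.56,1],[[0,0,0],-1.57,1]]}}

```text
clock: 16.28
tool_pos: [0.4428, -0.1719, 0.0616]
orientation: [-180.0, -0.0, -93.7]
force: [0.0, 0.1, -0.8]
opening: 0.018
gripper_force: 30.0
```

Request:
{"fn": "apply_moves", "kwargs": {"commands": [[[0,0,0],-0.12,1],[[0,0,0],-0.24,1],[[0,0,0],-0.36,1],[[0,0,0],-0.48,1],[[0,0,0],-0.6,1],[[0,0,0],-0.72,1],[[0,0,0],-0.84,1],[[0,0,0],-0.96,1],[[0,0,0],-1.08,1],[[0,0,0],-1.2,1],[[0,0,0],-1.32,1],[[0,0,0],-1.44,1],[[0,0,0],-1.56,1],[[0,0,0],-1.572,1],[[0,0,0],-1.572,1],[[0,0,0],-1.572,1]]}}

```text
clock: 17.62
tool_pos: [0.4422, -0.1718, 0.0615]
orientation: [-180.0, 0.0, 176.8]
force: [0.2, 0.6, -1.3]
opening: 0.0175
gripper_force: 30.0
```

```bash
python3 look.py 7 top nogo_tip,go_tip,plug_gauge,bushing_holder,holder_face
```

```text
17.6167 [ 0.4422 -0.1718  0.0615] [-179.9979    0.012   176.8012] 0.017490139536836206 [ 0.1935  0.5537 -1.2967] [  2.6  13.7 -37.4   0.  -38.9 -95.8]
top [0.514  0.0258 1.1704]
nogo_tip [451.3 326.5] 0.61 [ 0.5049 -0.1783  0.055 ]
bushing_holder [443.8 274.4] 0.8 [ 0.6024 -0.1776  0.    ]
bushing_holder [347.3 297. ] 0.74 [0.5606 0.0061 0.    ]
holder_face [443.7 280.9] 0.67 [ 0.5858 -0.1658  0.065 ]
```

Request:
{"fn": "apply_moves", "kwargs": {"commands": [[[1.5,-0.09,0],-0.005,1],[[3,-0.18,0],-0.005,1],[[4.5,-0.27,0],-0.005,1],[[6,-0.36,0.02],-0.005,1],[[6.8,-0.41,0.02],-0.005,1],[[6.8,-0.41,0.02],-0.005,1],[[6.8,-0.41,0.02],-0.005,1]]}}

```text
clock: 18.5
tool_pos: [0.5093, -0.1759, 0.0612]
orientation: [180.0, -0.1, 176.2]
force: [0.1, -0.4, -1.6]
opening: 0.0176
gripper_force: 30.0
```

```bash
python3 look.py 8 top,scene nogo_tip,bushing_holder,holder_face
```

```text
18.5 [ 0.5093 -0.1759  0.0612] [179.9929  -0.0617 176.2041] 0.017573420625159812 [ 0.1446 -0.4461 -1.5748] [  1.8  18.9 -29.3  -0.  -41.9 -95.6]
top [0.514  0.0258 1.1704]
bushing_holder [441.8 271.7] 0.92 [ 0.6076 -0.174   0.    ]
holder_face [445.  281.2] 0.66 [ 0.5853 -0.1681  0.065 ]
scene [0.347  0.6547 0.8599]
bushing_holder [383.3 217.1] 0.68 [ 0.6163 -0.1766  0.    ]
holder_face [403.3 199.4] 0.66 [ 0.5793 -0.1793  0.065 ]
```

Request:
{"fn": "apply_moves", "kwargs": {"commands": [[[0.3,-0.018,0.03],0,1],[[0.6,-0.036,0.06],0,1],[[0.9,-0.054,0.06],0,1],[[1.05,-0.063,0.06],0,1],[[1.15,-0.069,0.06],0,1],[[1.25,-0.075,0.06],0,1],[[1.35,-0.081,0.06],0,1],[[1.35,-0.081,0.06],0,1]]}}

```text
clock: 19.57
tool_pos: [0.5236, -0.1767, 0.0622]
orientation: [-180.0, 0.0, 176.2]
force: [-0.5, -1.0, -1.4]
opening: 0.0181
gripper_force: 30.0
```

Request:
{"fn": "apply_moves", "kwargs": {"commands": [[[0.05,-0.003,0],0,1],[[0.1,-0.006,0],0,1],[[0.15,-0.009,0],0,1],[[0.2,-0.012,0],0,1],[[0.2,-0.012,0],0,1]]}}

```text
clock: 19.98
tool_pos: [0.5256, -0.1768, 0.0623]
orientation: [-180.0, 0.0, 176.2]
force: [0.2, 0.1, -1.3]
opening: 0.0177
gripper_force: 30.0
```

Request:
{"fn": "apply_moves", "kwargs": {"commands": [[[0.04,-0.002,0],0,1],[[0.08,-0.005,0],0,1],[[0.12,-0.007,0],0,1],[[0.15,-0.009,0],0,1],[[0.15,-0.009,0],0,1]]}}

```text
clock: 20.4
tool_pos: [0.526, -0.1769, 0.062]
orientation: [180.0, -0.1, 176.2]
force: [-4.2, 1.1, 0.9]
opening: 0.0176
gripper_force: 30.0
```

Request:
{"fn": "apply_moves", "kwargs": {"commands": [[[0.04,-0.002,0],0,1],[[0.08,-0.005,0],0,1],[[0.1,-0.006,0],0,1],[[0.1,-0.006,0],0,1]]}}

```text
clock: 20.73
tool_pos: [0.526, -0.1769, 0.0618]
orientation: [180.0, -0.2, 176.2]
force: [-7.7, 2.4, 2.6]
opening: 0.0175
gripper_force: 30.0
```

Contact at x = 0.526 is within 1 mm of the predicted refusal position of 0.5266. Hold for about a second, then draw back.

Request:
{"fn": "apply_moves", "kwargs": {"commands": [[[0.02,0,0],0,1],[[0.02,0,0],0,1],[[0.02,0,0],0,1],[[0.02,0,0],0,1],[[0.02,0,0],0,1],[[0.02,0,0],0,1],[[0.02,0,0],0,1],[[0.02,0,0],0,1],[[0.02,0,0],0,1],[[0.02,0,0],0,1]]}}

```text
clock: 21.57
tool_pos: [0.5261, -0.177, 0.0618]
orientation: [180.0, -0.2, 176.2]
force: [-8.2, 1.2, 3.0]
opening: 0.0175
gripper_force: 30.0
```

Request:
{"fn": "apply_moves", "kwargs": {"commands": [[[-0.1,0.006,0],0,1],[[-0.3,0.018,0],0,1],[[-0.7,0.042,0],0,1],[[-1.5,0.09,0],0,1],[[-3,0.18,0.5],0,1],[[-4.5,0.27,3],0,1],[[-6,0.36,6],0,1],[[-6.5,0.4,9],0,1],[[-6.5,0.4,12],0,1],[[-6.5,0.4,12],0,1]]}}

```text
clock: 22.4
tool_pos: [0.4658, -0.1735, 0.1886]
orientation: [-180.0, 0.6, 176.3]
force: [1.8, -0.4, -1.4]
opening: 0.018
gripper_force: 30.0
```

Request:
{"fn": "apply_moves", "kwargs": {"commands": [[[0,4,0],0.1,1],[[1,8,0],0.2,1],[[3,12,0],0.3,1],[[5,16,0],0.4,1],[[7,20,0],0.5,1],[[9,24,0],0.6,1],[[11,28,0],0.7,1],[[13,32,0],0.8,1],[[15,35,0],0.9,1],[[17,38,0],1.0,1],[[18,40,0],1.1,1],[[18.1,40.5,0],1.2,1],[[18.1,40.5,0],1.283,1],[[18.1,40.5,0],1.283,1],[[18.1,40.5,0],1.283,1],[[18.1,40.5,0],1.283,1]]}}

```text
clock: 23.73
tool_pos: [0.644, 0.2316, 0.1823]
orientation: [-180.0, 0.0, -110.5]
force: [-0.3, -0.6, -2.1]
opening: 0.018
gripper_force: 30.0
```

```bash
python3 look.py 9 wrist,top plug_gauge,go_tip,nogo_tip,rest_seat,gauge_rest; python3 -c "
import cv2
cv2.imwrite('pics/c9.png',cv2.imread('pics/wrist9.png'))"
```

```text
23.7333 [0.644  0.2316 0.1823] [-179.9946    0.0086 -110.4593] 0.018007679932467848 [-0.3046 -0.555  -2.1131] [ 36.1  23.7  -2.7  -0.  -63.6 -56.5]
wrist [0.6176 0.1558 0.323 ]
plug_gauge [324.  322.5] 0.8 [0.6741 0.3029 0.055 ]
go_tip [328.3 142.6] 0.82 [0.6171 0.1602 0.055 ]
top [0.514  0.0258 1.1704]
plug_gauge [211.1 243.9] 0.69 [0.6576 0.2567 0.055 ]
go_tip [257.9 255.4] 0.63 [0.6355 0.1702 0.055 ]
go_tip [231.1 255.3] 0.2 [0.6361 0.2195 0.055 ]
nogo_tip [227.  249.7] 0.58 [0.6466 0.2272 0.055 ]
rest_seat [227.3 252.6] 0.91 [0.6412 0.2266 0.055 ]
gauge_rest [228.9 256.6] 0.81 [0.6397 0.2333 0.    ]
```

Request:
{"fn": "apply_moves", "kwargs": {"commands": [[[0,0,-3],0,1],[[0,0,-6],0,1],[[0,0,-9],0,1],[[0,0,-10.5],0,1],[[0,0,-11.3],0,1],[[0,0,-11.8],0,1],[[0,0,-12.2],0,1],[[0,0,-12.5],0,1],[[0,0,-12.7],0,1],[[0,0,-12.7],0,1],[[0,0,-12.7],0,1]]}}

```text
clock: 25.25
tool_pos: [0.6445, 0.2322, 0.056]
orientation: [-180.0, 0.0, -110.3]
force: [-0.3, -0.9, -1.8]
opening: 0.0176
gripper_force: 30.0
```

Request:
{"fn": "apply_moves", "kwargs": {"commands": [[[0,0,-0.06],0,1],[[0,0,-0.12],0,1],[[0,0,-0.18],0,1],[[0,0,-0.24],0,1],[[0,0,-0.28],0,1],[[0,0,-0.28],0,1]]}}

```text
clock: 25.75
tool_pos: [0.6441, 0.232, 0.0523]
orientation: [180.0, -0.0, -110.3]
force: [0.2, -0.2, -1.7]
opening: 0.0178
gripper_force: 30.0
```

Request:
{"fn": "apply_moves", "kwargs": {"commands": [[[0,0,-0.05],0,1],[[0,0,-0.09],0,1],[[0,0,-0.09],0,1]]}}

```text
clock: 26.0
tool_pos: [0.6442, 0.232, 0.0521]
orientation: [-180.0, 0.0, -110.3]
force: [-2.2, -0.3, 4.3]
opening: 0.0175
gripper_force: 30.0
```

The gauge seated at the same height it was gripped, 0.0521. Release it, and open wide before lifting.

Request:
{"fn": "apply_moves", "kwargs": {"commands": [[[0,0,0],0,0.78],[[0,0,0],0,0.74],[[0,0,0],0,0.65],[[0,0,0],0,0.4],[[0,0,0],0,0.2],[[0,0,0],0,0],[[0,0,0],0,0],[[0,0,0],0,0],[[0,0,0],0,0]]}}

```text
clock: 26.75
tool_pos: [0.6442, 0.232, 0.0516]
orientation: [-180.0, 0.0, -110.3]
force: [-0.8, -0.9, -0.5]
opening: 0.0642
gripper_force: 0.0
```

Request:
{"fn": "apply_moves", "kwargs": {"commands": [[[0,0,1],0,0],[[0,0,4],0,0],[[0,0,8],0,0],[[0,0,12],0,0],[[0,0,16],0,0],[[0,0,16],0,0],[[0,0,16],0,0]]}}

```text
clock: 27.33
tool_pos: [0.6455, 0.2328, 0.2162]
orientation: [-179.7, 0.3, -110.3]
force: [-0.8, 0.0, -0.8]
opening: 0.0876
gripper_force: 0.0
```

```bash
python3 look.py 10 wrist plug_gauge,go_tip,nogo_tip,rest_seat,gauge_rest
```

```text
27.3333 [0.6455 0.2328 0.2162] [-179.747     0.3266 -110.2715] 0.08758975896758389 [-0.7964  0.0252 -0.813 ] [ 36.1  22.3  -0.3   0.  -67.  -56.4]
wrist [0.6185 0.1563 0.3565]
plug_gauge [326.5 227.7] 0.81 [0.6472 0.2321 0.055 ]
go_tip [330.1 138. ] 0.64 [0.6171 0.1594 0.055 ]
nogo_tip [326.7 289.2] 0.77 [0.6684 0.2901 0.055 ]
rest_seat [326.8 227.6] 0.83 [0.6469 0.2321 0.055 ]
rest_seat [328.3 141.3] 0.15 [0.6194 0.1614 0.055 ]
gauge_rest [332.2 212.9] 0.57 [0.641  0.2327 0.    ]
```

View pics/wrist10.png

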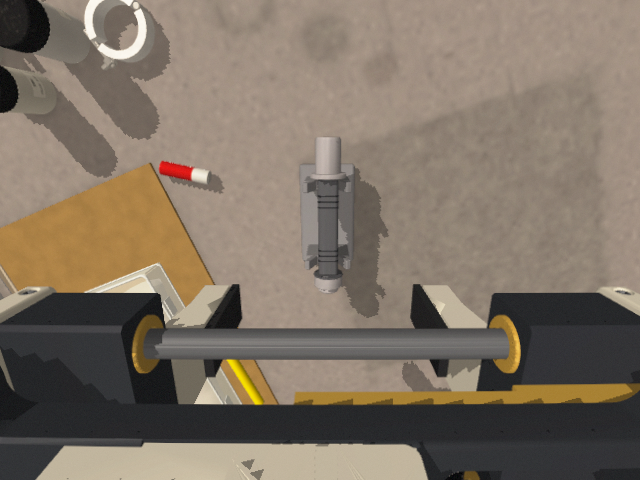

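The gauge lies level in both notches, with the handle centre at (326,228) coinciding with the seat at (327,228). It is released and the gripper is well clear.

```bash
python3 -c "
from plant import ctrl
print(ctrl.close_job())"
```

```text
the job is handed in; nothing more can be done
None
```

The job is handed in, with no verdict returned: the go end went home with the collar held at 8–9 N, the no-go end was refused at about 8 N for roughly a second, and the gauge lies released in both notches, turned end for end from how it started, at about 27 s on the clock.

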